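Bring the tray of drum lugs to the assembly mat

ROBOT

A 6-joint arm with a two-finger parallel gripper is mounted at the origin on the work surface. World frame = base frame: x ahead of the robot, y to its left, z up, the work surface at z = 0. Lengths are in m, angles in rad, forces in N, time in s.
With the tool pointing down it reaches from about 0.325 to 0.85 m from the base axis. Payload 15.5 kg.
Tool frame: the origin (TCP) lies between the finger pads; the fingertips stand 19 mm ahead of it and the grasp point (between the pads) is the TCP; z points along the fingers, y is the line along which they close (so a half turn about z gives the same grasp; the last joint's range is limited). The gripper opens to 91 mm and grips with 3 to 60 N. Pads are 32 mm wide; open, the fingers measure 118 mm over their backs; the gripper's body (76 mm by 178 mm) begins 60 mm behind the grasp point.
Start: joints at [-1.222, 0.494, 1.345, -0, 1.302, -0.096], TCP at [0.268, -0.564, 0.233] pointing down, gripper open.
Joint ranges: [-2.91, 2.91], [-0.82, 2.16], [0.22, 2.67], [-1.22, 4.37], [0.12, 2.79], [-3.08, 3.08]. Speed limits (rad/s): [1.89, 1.89, 2.57, 3.01, 3.01, 3.01].

INTERFACE

Orientations are given as a 3x3 rotation matrix whose columns are the frame's x, y, z axes.
In Python, from bench import bot gives the robot as it stands.
- The arm moves only by the shell command python3 -m inch 'ROWS'. ROWS is JSON, a list that holds one entry, the list of rows, each a list of 7 numbers: the turn, a rotation vector about the tool's x, y, z in degrees, then the shift along the tool's x, y, z in mm, then the opening, from 0 (shut) to 1 (fully open). In form: [[[ax, ay, az, dx, dy, dz, claw], ...]]. A call has 1 to 8 rows; each row shifts and turns the commanded pose from where the row before left it, along the tool's axes as they then stand; what a row does not reach is not made up. A row lasts 1/12 s, in which the tool goes at most 41.7 mm and 7.16 degrees, less where a joint would pass 70% of its speed; a pose out of reach is approached as far as the arm can. A call with a gripper value outside its range is refused whole. The fingers move at their own pace and stop on an object; the grip force is fixed at half the most. Time passes only in rows, so rows that do not move let the fingers close. It gives the time, the measured TCP pose, the force, the opening and the grip force at its end, in the units of the state.
- bot.read_state(): the state, without advancing time (a new reading comes with each control period).
- bot.snapshot(name): name is "scene" or "top" or "wrist"; returns (picture, depth): 480x640x3 uint8, blue, green, red; 480x640 float32, m along the optical axis (not along the pixel's ray), 0 where there is no reading.
- bot.camera_model(name): a dict with "mtx" (3x3 intrinsics, pixels), "rvec" (rotation vector, rad) and "tvec" (3), from world to camera coordinates, as OpenCV has them. Camera axes: x right, y down, z forward; pixel columns grow to the right and rows downward; lengths in m; the calibration is good to about 2 mm. A picture is of the moment at which its call begins: read the wrist's pose just before it. camera_model takes no time and is no camera call; for the wrist camera it gives the pose at the moment of the call.
- bot.job_done(): hands the job in; it is judged then, once.
The state is a dict: "time": time; "joints": joint angles; "qvel": joint speeds; "effort": joint torques, N m; "eef_pos": TCP position; "ee_rot": TCP orientation; "contact_force": force on the tool from outside, world axes, zero at the start; "ft_torque": the same for the moment, N m; "gripper_width": opening from 0.0 (shut) to 1.0 (fully open); "gripper_force": force on a finger pad.
Only numpy, scipy, OpenCV 4.12 (cv2) and the standard library are available. Lean on these libraries where they do the work, as an engineer would, in place of code of your own. Each camera call takes 0.05 s, during which the arm holds its last target. There are 200 camera calls.

TASK

The open orange tray of loose drum lugs is parked with its T-shaped foot in the slot of the aluminium rail. Slide it along the slot to the open end, lift it out by its handle, carry it level so that no lug falls out, and set it down upright in the middle of the green mat without dropping it, then let go. Leave the can, the screwdriver and the brush where they are.

Things in the scene. Friction and masses are not known exactly. Their poses are not given: they have to be found in the camera images.
- rail: fixed smooth aluminium T-slot rail (friction about 0.2) on the bench, 340 long (x) x 110 wide (y), origin at the centre of its underside. Slot floor 10 mm up, slot 76 wide, side walls to 24 mm. Two dark lips from 24 to 32 mm up, with a 40 mm gap between, cover x from -30 to +170 mm: a foot under them cannot be lifted. The +x end is closed by a black stop.
- rail_open (a point): middle of the rail's open end, on the slot floor, at rail x = -100 mm, 10 mm up: from x = -30 mm to the rail's end at x = -170 mm there are no lips, so a tray whose foot is wholly in this part (tray origin between rail x = -80 and -120 mm) lifts straight out
- tray: loose open orange tray, about 0.45 kg; origin at the centre of the foot's underside, z up, x along its long side and along the rail's x at the start. T-foot 100 (x) x 70 (y) x 10 mm; neck 28 wide up to z = 28; pan 180 x 150 mm, inner floor z = 33, wall top z = 52 mm. At the start the foot stands on the slot floor, under the lips, and slides freely along the slot.
- tray_grip (a point): centre of the tray's black handle bar, 104 mm above the tray's origin, over its middle; the bar is 78 long (tray x), 20 thick (tray y) and 22 high, on two posts; pinch it across its thickness from above
- mat: fixed flat green mat, 260 (x) x 200 (y) x 4 mm thick, origin at the centre of its underside, on the bench
- lug0: loose chrome drum lug lying in the tray: a tube 66 mm long, 19 mm across its end collars, with two short feet reaching 22 mm to one side; 50 g; origin at the middle of the tube
- lug1: loose chrome drum lug lying in the tray: a tube 66 mm long, 19 mm across its end collars, with two short feet reaching 22 mm to one side; 50 g; origin at the middle of the tube
- lug2: loose chrome drum lug lying in the tray: a tube 66 mm long, 19 mm across its end collars, with two short feet reaching 22 mm to one side; 50 g; origin at the middle of the tube
- lug3: loose chrome drum lug lying in the tray: a tube 66 mm long, 19 mm across its end collars, with two short feet reaching 22 mm to one side; 50 g; origin at the middle of the tube
- can: bystander: upright can, 66 mm across, 100 mm high, origin at the centre of its underside
- screwdriver: bystander: red-handled screwdriver lying on the bench, 180 mm long, origin under it
- brush: bystander: hand brush lying on the bench, 180 mm long, origin under it
Mind the look-alikes: they are no part of the job. Leave any yellow look-alike of the lug0 alone.

How it is judged:
By the outcome, as a careful person would: the job done as asked, in the order asked, and still so for the second after the job is handed in, with the robot touching nothing.
It also fails if it takes over 51 s, if anything falls off the work surface, if the arm or the gripper's body presses on something with over 40 N, if the wrist force passes 120 N, or if a joint passes its speed limit or range.

## Working session

There is one attempt and no reset: what is moved stays moved. The work goes in short steps, Python scripts to look and compute and a shell command to move; the robot and the scene stay as the last step left them, time stands still between calls to the robot, and variables do not carry over. Pictures are saved under pics/ and viewed, at most 10 in all, crops included, and the job is handed in when it is done.

```bash
mkdir -p pics
cat > h.py <<'E'
import numpy as np, cv2
from bench import bot
def cam(n):
    m=bot.camera_model(n); K=np.array(m["mtx"],float); R=cv2.Rodrigues(np.array(m["rvec"],float))[0]; t=np.array(m["tvec"],float).ravel(); return K,R,t
def pt(c,d,u,v):  # pixel+depth -> world
    K,R,t=c; z=np.median(d[v-1:v+2,u-1:u+2]); p=np.linalg.solve(K,[u,v,1])*z; return R.T@(p-t)
def cloud(c,d):
    K,R,t=c; v,u=np.mgrid[:480,:640]; p=np.linalg.inv(K)@np.stack([u.ravel(),v.ravel(),np.ones(u.size)])*d.ravel(); return (R.T@(p-t[:,None])).T.reshape(480,640,3)
def onplane(c,u,v,h):
    K,R,t=c; r=R.T@np.linalg.solve(K,[u,v,1]); o=-R.T@t; return o+r*(h-o[2])/r[2]
E
python3 - <<'E'
from h import *
for n in ("top","scene"):
    c=cam(n); im,d=bot.snapshot(n); cv2.imwrite(f"pics/{n}.png",im); np.savez(f"{n}.npz",im=im,d=d,K=c[0],R=c[1],t=c[2])
s=bot.read_state(); print(s)
E
```

```text
{'time': 0.1, 'joints': array([-1.22247245e+00,  4.94134213e-01,  1.34607688e+00,  2.09098190e-05,
        1.30248230e+00, -9.54838789e-02]), 'qvel': array([-0.00016927, -0.00086276, -0.00033711, -0.0013744 , -0.00071961,
        0.00201914]), 'effort': array([ 1.41483710e-03, -8.80246711e+01, -3.82544053e+01,  7.07164826e-02,
        4.80679236e-02, -2.03384633e-05]), 'eef_pos': array([ 0.2682716 , -0.56414078,  0.23238707]), 'ee_rot': array([[ 9.03125641e-01,  4.29376233e-01, -3.56758490e-04],
       [ 4.29376363e-01, -9.03125049e-01,  1.04152253e-03],
       [ 1.25007492e-04, -1.09380936e-03, -9.99999394e-01]]), 'contact_force': array([ 0.5107035 ,  0.04876171, -0.82958432]), 'ft_torque': array([-0.07977939,  0.01858509, -0.04394205]), 'gripper_force': 0.0, 'gripper_width': 1.0009601288904726}
```

View pics/top.png

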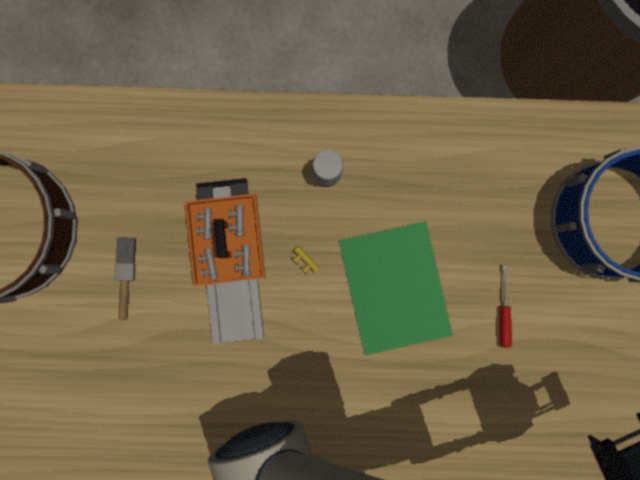

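View pics/scene.png

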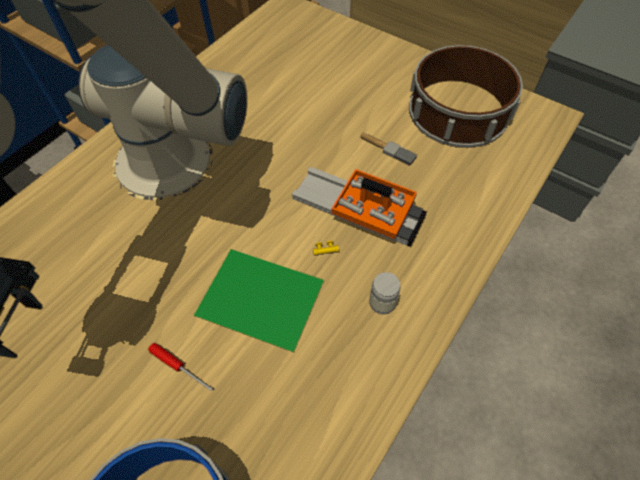

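The top view shows the handle bar running from about (219,220) to (222,257), the open rail end at rows 285–343 and the mat at (395,288). In the scene view, the handle is at (377,187) and the mat corners are at (232,251), (323,279), (294,350) and (196,308). Next I'll compute positions from both views.

Run:
```python
from h import *
for n in ("top","scene"):
    z=np.load(n+".npz"); c=(z["K"],z["R"],z["t"]); im=z["im"].astype(int); P=cloud(c,z["d"]); hsv=cv2.cvtColor(z["im"],cv2.COLOR_BGR2HSV)
    g=(hsv[...,0]>50)&(hsv[...,0]<75)&(hsv[...,1]>150); g=cv2.morphologyEx(g.astype(np.uint8),cv2.MORPH_OPEN,np.ones((5,5)))
    def rect(m,h=None):
        Q=P[m]; Q=Q[np.isfinite(Q).all(1)]; r=cv2.minAreaRect(Q[:,:2].astype(np.float32)*1000); return np.round(r[0],1),np.round(r[1],1),round(r[2],1),"z",np.round(np.percentile(Q[:,2],[5,50,95])*1000,1),len(Q)
    print(n,"mat",rect(g>0))
    o=(hsv[...,0]>4)&(hsv[...,0]<14)&(hsv[...,1]>200)&(P[...,2]<.3)&(P[...,2]>.03)
    o=cv2.morphologyEx(o.astype(np.uint8),cv2.MORPH_OPEN,np.ones((3,3)))
    k,l,st,_=cv2.connectedComponentsWithStats(o); i=1+np.argmax(st[1:,4]); o=l==i
    print("tray",rect(o),st[i]); x,y,w,h,_=st[i]
    b=np.zeros(o.shape,bool); b[y-10:y+h,x:x+w]=1
    hd=b&(im.max(2)<50)&(P[...,2]>.105); print("handle",rect(hd))
    if n=="top":
        for s in [(212,343),(263,339),(207,290),(259,285),(210,310),(235,310)]: print(s,np.round(pt(c,z["d"],*s)*1000,1))
    cy=b if 0 else None
```

```text
Traceback (most recent call last):
IndexError: index -1 is out of bounds for axis 0 with size 0
```

Run:
```python
from h import *
a=cv2.resize(cv2.imread("pics/top.png")[170:350,170:290],None,fx=3.3,fy=3.3,interpolation=3)
b=cv2.resize(cv2.imread("pics/scene.png")[160:250,290:430],None,fx=2.8,fy=2.8,interpolation=3)
o=np.zeros((600,800,3),np.uint8); o[:a.shape[0],:a.shape[1]]=a; o[:b.shape[0],400:400+b.shape[1]]=b; cv2.imwrite("pics/crop1.png",o)
```

```text
(no output)
```

View pics/crop1.png

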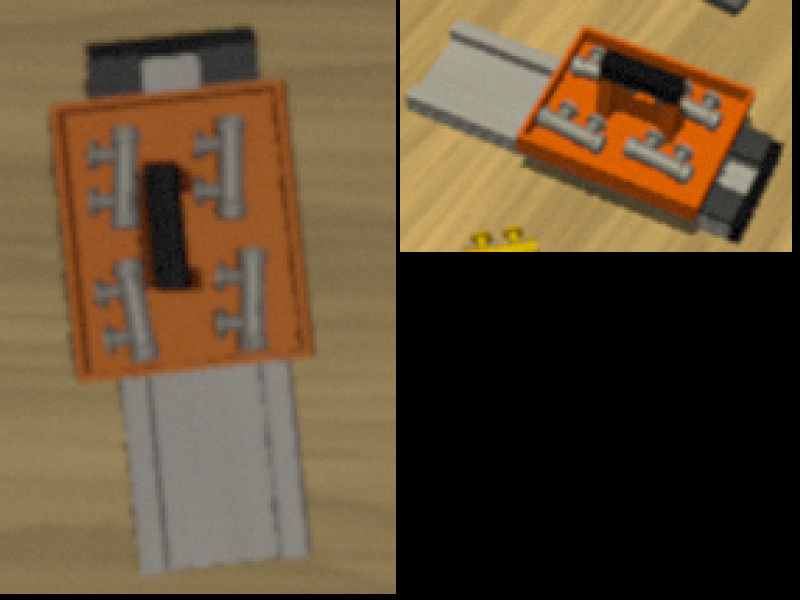

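The crop shows the handle bar running along the rail, from (162,165) to (173,288) in the left crop. All four lugs are in the tray, and the open end points towards the robot. I'll fix the colour thresholds and measure again.

Run:
```python
from h import *
for n in ("top","scene"):
    z=np.load(n+".npz"); c=(z["K"],z["R"],z["t"]); im=z["im"].astype(int); P=cloud(c,z["d"]); hsv=cv2.cvtColor(z["im"],cv2.COLOR_BGR2HSV)
    def rect(m):
        Q=P[m]; 
        if len(Q)<5: return "none",len(Q)
        r=cv2.minAreaRect(Q[:,:2].astype(np.float32)*1000); return np.round(r[0],1),np.round(r[1],1),round(r[2],1),"z",np.round(np.percentile(Q[:,2],[5,50,95])*1000,1),len(Q)
    print(n,hsv[290,395] if n=="top" else hsv[300,260], z["d"][290,395])
    B,G,R=im[...,0],im[...,1],im[...,2]
    def big(m):
        k,l,st,_=cv2.connectedComponentsWithStats(m.astype(np.uint8)); i=1+np.argmax(st[1:,4]); return l==i,st[i]
    g,_=big((G>1.5*R)&(G>1.5*B)&(G>50)); print("mat",rect(g))
    o,s=big((R>1.8*G)&(R>3*B)&(R>90)&(P[...,0]<.9)&(P[...,1]>-.1)); print("tray",rect(o),s)
    x,y,w,h,_=s; b=np.zeros(o.shape,bool); b[y-10:y+h,x:x+w]=1
    hd,_=big(b&(im.max(2)<60)&(P[...,2]>.1)); print("handle",rect(hd)); vv,uu=np.nonzero(hd); print(uu.min(),uu.max(),vv.min(),vv.max())
    if n=="top":
        for u,v in [(214,340),(260,337),(210,290),(255,289),(217,310),(240,310),(219,222),(222,254),(328,165)]: print((u,v),np.round(pt(c,z["d"],u,v)*1000,1))
        print([np.round(onplane(c,u,v,.125)*1000,1) for u,v in [(219.1,220),(222.4,257.3)]])
```

```text
top [ 66 131 119] 1.2533476
mat (array([ 506.2, -151.9]), array([256.9, 263.3]), 14.3, 'z', array([0.3, 4.5, 8.7]), 10319)
tray (array([616.1, 134.8]), array([174.6, 257.6]), 8.3, 'z', array([40.5, 45.9, 64.6]), 978) [186 195  71  89 978]
handle (array([568.1, 111. ]), array([225.8,  68.1]), 63.6, 'z', array([119.3, 125.5, 129.2]), 389)
213 227 220 256
(214, 340) [390.7 209.   23.9]
(260, 337) [399.7 110.1  23.1]
(210, 290) [498.  221.7  24.3]
(255, 289) [502.9 124.4  23.6]
(217, 310) [454.9 205.9  18.3]
(240, 310) [455.8 156.7  12.6]
(219, 222) [638.4 190.3 125.8]
(222, 254) [574.5 182.1 125. ]
(328, 165) [764.9 -25.3 100.2]
[array([642.5, 190.4, 125. ]), array([567.9, 181. , 125. ])]
scene [ 66 186 129] 1.1137362
mat (array([ 629. , -345.7]), array([305.2, 669.4]), 35.4, 'z', array([-1.5,  1.9,  5.5]), 7723)
tray (array([601.4, 186.5]), array([194.9, 155.4]), 8.8, 'z', array([37.7, 43.3, 62.7]), 2314) [ 332  170   84   69 2314]
handle (array([ 789.6, -153.1]), array([ 76.4, 813.8]), 28.0, 'z', array([105.3, 120.6, 125.4]), 310)
361 391 178 197
```

Run:
```python
from h import *
def L(n): z=np.load(n+".npz"); return (z["K"],z["R"],z["t"]),z["im"],z["d"]
c,im,d=L("top"); P=cloud(c,d)*1000
f=lambda u,v,h:onplane(c,u,v,h/1000)[:2]*1000
A=[f(212.4,343.6,24),f(263.3,338.2,24),f(207,284.5,24),f(257.9,279.7,24)]
print("rail",np.round(A,1)); ne=(A[0]+A[1])/2; fa=(A[2]+A[3])/2; ax=(fa-ne)/np.linalg.norm(fa-ne); print("axis deg",np.degrees(np.arctan2(ax[1],ax[0])),"edges",[np.degrees(np.arctan2(*(A[i]-A[j])[::-1])) for i,j in((2,0),(3,1))],"cross",np.degrees(np.arctan2(*(A[0]-A[1])[::-1])),"w",np.linalg.norm(A[0]-A[1]))
W=lambda p:((p-ne)@ax-170,np.cross(ax,p-ne))
def tri(a,b):
    c2,_,_=L("scene"); M=[k[0]@np.c_[k[1],k[2]] for k in(c,c2)]
    X=cv2.triangulatePoints(M[0],M[1],np.array(a,float),np.array(b,float)).ravel(); return X[:3]/X[3]*1000
S,_,_=L("scene")
# mat: top corners and scene corners
mt=np.array([f(340,240,4),f(427,222,4),f(452,335,4),f(365,354,4)]); ms=np.array([onplane(S,u,v,.004)[:2]*1000 for u,v in[(232,251),(323,279),(294,350),(196,308)]])
for m in(mt,ms): print("mat",np.round(m,1).tolist(),m.mean(0).round(1),[round(float(np.linalg.norm(m[i]-m[i-1])),1) for i in range(4)])
e=mt[0]+mt[1]-mt[2]-mt[3]; print("mat ang",np.degrees(np.arctan2(e[1],e[0])))
h0,h1=f(219.1,220,125),f(222.4,257.3,125); hc=(h0+h1)/2; print("handle",hc,"rail coords",W(hc),np.linalg.norm(h0-h1))
# scene crop handle top face corners (600,48..) -> px
to=lambda x,y:(290+(x-400)/2.8,160+y/2.8)
tc=lambda x,y:(170+x/3.3,170+y/3.3)
# far-left/near bar-top edges: midpoints of bar's top ends
print("tri near end", tri(tc(169,288),to(604,56)).round(1),"tri far end",tri(tc(163,165),to(685,74)).round(1))
B=(im.max(2)<60)&(P[...,2]>110)&(P[...,2]<140); B[:215]=0;B[262:]=0;B[:,:205]=0;B[:,232:]=0
Q=P[B]; print("hand cloud",np.median(Q,0),len(Q))
Tc=[f(*tc(x,y),62) for x,y in((50,105),(285,80),(313,353),(78,380))]; print("tray",np.round(Tc,1).tolist(),np.mean(Tc,0),W(np.mean(Tc,0)))
s=bot.read_state(); print(s["eef_pos"])
```

```text
rail [[382.9 212.1]
 [397.5 102.8]
 [509.7 228.7]
 [523.2 118.7]]
axis deg 7.347993992330278 edges [np.float64(7.456594863239467), np.float64(7.238438090646276)] cross 97.5685351276568 w 110.3085818915649
mat [[615.8, -58.3], [661.5, -251.0], [413.3, -310.7], [366.6, -119.8]] [ 514.3 -184.9] [256.7, 198.1, 255.3, 196.5]
mat [[373.9, -123.5], [613.7, -56.3], [663.8, -244.8], [407.3, -295.4]] [ 514.7 -180. ] [175.1, 249.0, 195.0, 261.5]
mat ang 13.702681647166942
handle [605.22030439 185.71107535] rail coords (np.float64(46.87117359357558), array(0.54237972)) 75.1604580874328
tri near end [568.6 185.1 117.2] tri far end [644.1 189.1 140.3]
hand cloud [606.19362318 187.97710771 125.50353356] 382
tray [[684.3, 274.5], [704.9, 124.4], [530.1, 100.5], [508.8, 249.5]] [607.01676183 187.2327368 ] (np.float64(48.84749145012259), array(1.82178607))
[ 0.2682716  -0.56414078  0.23238707]<stdin>:7: DeprecationWarning: Arrays of 2-dimensional vectors are deprecated. Use arrays of 3-dimensional vectors instead. (deprecated in NumPy 2.0)
```

Handle measured at about (606, 186.5) mm, bar top at z 125, which matches the expected height. The rail axis is at 7.35° and the tray at rail x ≈ +48. The mat centre is near (514, -183). I'll rotate first, then move above the handle.

```bash
python3 -m inch '[[[0,0,4.5,5,-8,0,1],[0,0,4.5,10,-15,0,1],[0,0,4.5,14,-20,1,1],[0,0,4.5,14,-24,1,1],[0,0,0,15,-24,1,1],[0,0,0,15,-24,1,1],[0,0,0,15,-24,1,1],[0,0,0,15,-24,1,1]]]' && python3 -m inch '[[[0,0,0,15,-24,1,1],[0,0,0,15,-24,1,1],[0,0,0,15,-24,1,1],[0,0,0,15,-24,1,1],[0,0,0,15,-24,1,1],[0,0,0,15,-24,1,1],[0,0,0,15,-24,1,1],[0,0,0,15,-24,1,1]]]'
cat >> h.py <<'E'
def rel(tx,ty,tz,yaw=None):
    s=bot.read_state(); R=np.array(s["ee_rot"]); p=np.array(s["eef_pos"])*1000
    print("t",round(s["time"],2),"pos",p.round(1),"yaw",round(float(np.degrees(np.arctan2(R[1,0],R[0,0]))),2),"tilt",np.degrees(R[:2,2]).round(2),"F",np.round(s["contact_force"],1),"w",round(s["gripper_width"],3),"gf",round(s["gripper_force"],1))
    print("tool shift",(R.T@(np.array([tx,ty,tz])-p)).round(1))
E
python3 -c "
from h import *
rel(606,186.5,200)"
```

```text
time: 0.77
eef_pos: [0.3372, -0.3836, 0.2267]
ee_rot: [[0.992, 0.129, -0.0], [0.129, -0.992, 0.0], [-0.0, -0.0, -1.0]]
contact_force: [0.6, -0.3, 0.1]
gripper_width: 1.003
gripper_force: 0.0
time: 1.43
eef_pos: [0.4314, -0.1778, 0.2188]
ee_rot: [[0.992, 0.129, -0.0], [0.129, -0.992, 0.0], [-0.0, -0.0, -1.0]]
contact_force: [-0.2, 0.6, -0.3]
gripper_width: 0.999
gripper_force: 0.0
t 1.43 pos [ 431.4 -177.8  218.8] yaw 7.42 tilt [-0.01  0.01] F [-0.2  0.6 -0.3] w 0.999 gf 0.0
tool shift [ 220.2 -338.7   18.8]
```

```bash
python3 -m inch '[[[0,0,0,15,-24,1,1],[0,0,0,15,-24,1,1],[0,0,0,15,-24,1,1],[0,0,0,15,-24,1,1],[0,0,0,15,-24,1,1],[0,0,0,15,-24,1,1],[0,0,0,15,-24,1,1],[0,0,0,15,-24,1,1]]]' >/dev/null && python3 -m inch '[[[0,0,0,15,-24,1,1],[0,0,0,15,-24,1,1],[0,0,0,15,-24,1,1],[0,0,0,15,-22,1,1],[0,0,0,10,-15,1,1],[0,0,0,5,-8,1,1],[0,0,0,0,0,0,1],[0,0,0,0,0,0,1]]]' >/dev/null
python3 -c "
from h import *
rel(606,186.5,200)
c=cam('wrist'); im,d=bot.snapshot('wrist'); np.savez('w1.npz',im=im,d=d,K=c[0],R=c[1],t=c[2]); cv2.imwrite('pics/w1.png',im)"
```

```text
t 2.77 pos [584.2 152.2 204.5] yaw 7.46 tilt [-0.05 -0.02] F [ 0.  -0.1 -0.3] w 0.997 gf 0.0
tool shift [ 26.1 -31.2   4.5]
```

View pics/w1.png

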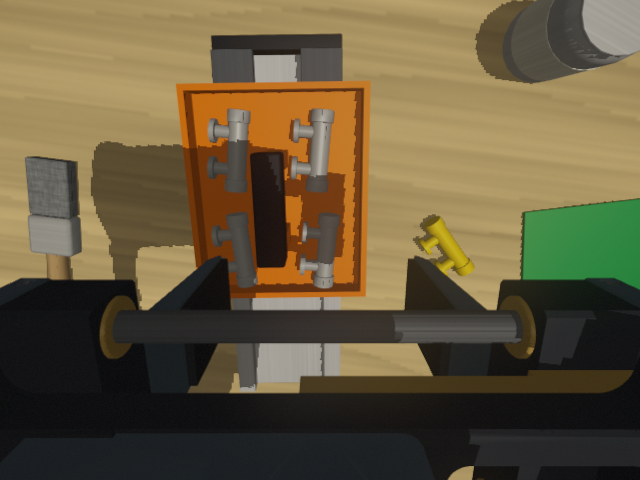

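The wrist view shows the bar's top face with corners at about (251,154), (283,152), (287,265) and (257,267). All four lugs are inside the tray. I'll measure the bar again from here.

Run:
```python
from h import *
z=np.load("w1.npz"); c=(z["K"],z["R"],z["t"]); d=z["d"]; P=cloud(c,d)*1000
print("depth z",np.median(P[170:250,262:280].reshape(-1,3),0))
C=np.array([onplane(c,u,v,.125)[:2]*1000 for u,v in[(251,154),(283,152),(287,265),(257,267)]]); print(C.round(1),C.mean(0))
m=(P[...,2]>115)&(P[...,2]<135); m[:, :230]=0; m[:,300:]=0; m[275:]=0
Q=P[m][:,:2]; r=cv2.minAreaRect(Q.astype(np.float32)); print(r,len(Q),"mid",(np.percentile(Q,1,0)+np.percentile(Q,99,0))/2)
C=Q.mean(0); w,V=np.linalg.eigh(np.cov(Q.T)); print(C,np.degrees(np.arctan2(V[1,1],V[0,1]))) 
rel(606,186.5,200)
```

```text
depth z [608.46817595 186.82000295 125.89578448]
[[642.5 202.8]
 [646.4 182.7]
 [570.8 171.9]
 [566.7 192.4]] [606.58856267 187.42818633]
((606.0165405273438, 188.56427001953125), (78.27788543701172, 20.18586540222168), 8.33799934387207) 3572 mid [606.81363728 188.25695012]
[608.37101216 188.29030031] -171.74053886222592
t 2.82 pos [584.1 151.7 204.7] yaw 7.42 tilt [-0.05 -0.02] F [ 0.7  0.5 -0.4] w 1.001 gf 0.0
tool shift [ 26.3 -31.7   4.7]
```

```bash
python3 -m inch '[[[0,0,0,9,-11,0,1],[0,0,0,9,-11,0,1],[0,0,0,9,-11,5,1],[0,0,0,0,0,15,1],[0,0,0,0,0,18,1],[0,0,0,0,0,18,1],[0,0,0,0,0,18,1],[0,0,0,0,0,12,1]]]' >/dev/null && python3 -m inch '[[[0,0,0,0,0,5,1],[0,0,0,0,0,0,1],[0,0,0,0,0,0,1]]]' >/dev/null
python3 -c "
from h import *
rel(606.5,188,114)"
```

```text
t 3.73 pos [607.4 188.6 114.4] yaw 7.42 tilt [0.02 0.  ] F [-0.1 -0.3  0.1] w 1.002 gf 0.0
tool shift [-1.   0.4  0.4]
```

Now the TCP is on the bar, so I'll close.

```bash
python3 -m inch '[[[0,0,0,0,0,0,0.5],[0,0,0,0,0,0,0.4],[0,0,0,0,0,0,0.3],[0,0,0,0,0,0,0.2],[0,0,0,0,0,0,0.1],[0,0,0,0,0,0,0],[0,0,0,0,0,0,0],[0,0,0,0,0,0,0]]]' >/dev/null && python3 -m inch '[[[0,0,0,0,0,0,0],[0,0,0,0,0,0,0],[0,0,0,0,0,0,0],[0,0,0,0,0,0,0]]]' >/dev/null
python3 -c "
from h import *
rel(460,168.5,114)"
```

```text
t 4.73 pos [607.1 188.6 113.9] yaw 7.43 tilt [-0.01 -0.  ] F [-0.2  1.4 -0.6] w 0.219 gf 30.0
tool shift [-1.485e+02  1.000e+00 -1.000e-01]
```

```bash
python3 -m inch '[[[0,0,0,-1,0,0,0],[0,0,0,-2,0,0,0],[0,0,0,-4,0,0,0],[0,0,0,-6,0,0,0],[0,0,0,-7,0,0,0],[0,0,0,-7,0,0,0],[0,0,0,-7,0,0,0],[0,0,0,-7,0,0,0]]]'
python3 -c "
from h import *
rel(460,168.5,114)"
```

```text
time: 5.4
eef_pos: [0.5654, 0.1833, 0.1139]
ee_rot: [[0.992, 0.129, -0.0], [0.129, -0.992, -0.0], [-0.0, 0.0, -1.0]]
contact_force: [1.0, 0.6, -3.3]
gripper_width: 0.216
gripper_force: 30.0
t 5.4 pos [565.4 183.3 113.9] yaw 7.43 tilt [-0.03 -0.  ] F [ 1.   0.6 -3.3] w 0.216 gf 30.0
tool shift [-1.064e+02  1.000e+00 -1.000e-01]
```

```bash
python3 -m inch '[[[0,0,0,-7,0,0,0],[0,0,0,-7,0,0,0],[0,0,0,-7,0,0,0],[0,0,0,-7,0,0,0],[0,0,0,-7,0,0,0],[0,0,0,-7,0,0,0],[0,0,0,-7,0,0,0],[0,0,0,-7,0,0,0]]]' | sed -n 4p && python3 -m inch '[[[0,0,0,-7,0,0,0],[0,0,0,-7,0,0,0],[0,0,0,-7,0,0,0],[0,0,0,-7,0,0,0],[0,0,0,-7,0,0,0],[0,0,0,-6,0,0,0],[0,0,0,-4,0,0,0],[0,0,0,-2,0,0,0]]]' | sed -n 4p && python3 -m inch '[[[0,0,0,-1,0,0,0],[0,0,0,0,0,0,0],[0,0,0,0,0,0,0]]]' >/dev/null
python3 -c "
from h import *
rel(460,168.5,114)
im,d=bot.snapshot('top'); c=cam('top'); np.savez('top2.npz',im=im,d=d); a=cv2.resize(im[170:370,170:290],None,fx=3,fy=3,interpolation=3)
im2,_=bot.snapshot('scene'); b=cv2.resize(im2[150:250,270:430],None,fx=2.5,fy=2.5,interpolation=3)
o=np.zeros((600,780,3),np.uint8); o[:,:360]=a; o[:250,370:770]=b; cv2.imwrite('pics/crop2.png',o)"
```

```text
contact_force: [0.2, 0.4, -5.4]
contact_force: [0.6, 0.4, -6.6]
t 6.98 pos [463.6 170.  113.9] yaw 7.42 tilt [0.01 0.  ] F [ 0.4 -0.2 -7.2] w 0.223 gf 30.0
tool shift [-3.8  1.  -0.1]
```

View pics/crop2.png

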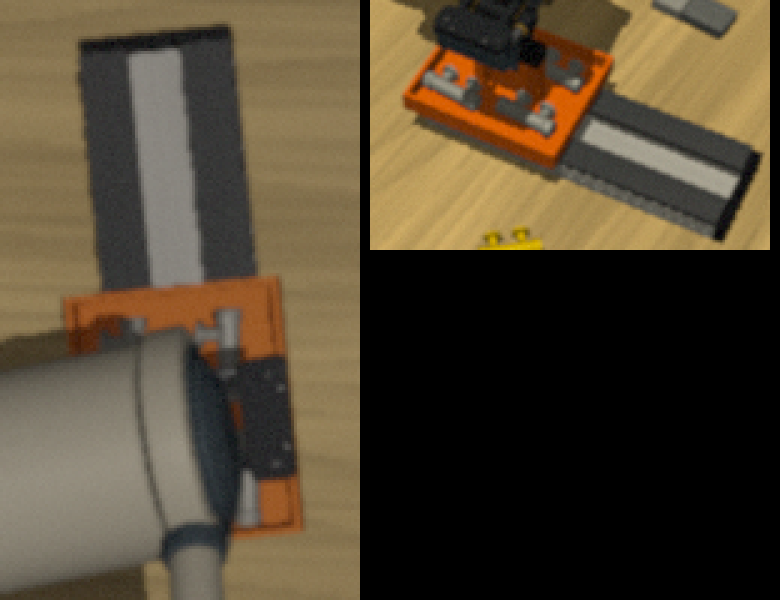

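The tray's foot is clear of the lips: it's at rail x ≈ -97 and the whole lipped part of the rail is uncovered. The lugs are still inside. Now I'll lift slowly.

```bash
python3 -m inch '[[[0,0,0,0,0,-1,0],[0,0,0,0,0,-2,0],[0,0,0,0,0,-3,0],[0,0,0,0,0,-3,0],[0,0,0,0,0,-3,0],[0,0,0,0,0,-3,0]]]'
python3 -c "
from h import *
rel(463,170,190)"
```

```text
time: 7.58
eef_pos: [0.4634, 0.17, 0.1294]
ee_rot: [[0.992, 0.129, 0.0], [0.129, -0.992, 0.0], [0.0, -0.0, -1.0]]
contact_force: [-0.7, 0.1, -6.5]
gripper_width: 0.22
gripper_force: 30.0
t 7.58 pos [463.4 170.  129.4] yaw 7.43 tilt [0.01 0.  ] F [-0.7  0.1 -6.5] w 0.22 gf 30.0
tool shift [ -0.4  -0.1 -60.6]
```

```bash
python3 -m inch '[[[0,0,0,0,0,-5,0],[0,0,0,0,0,-8,0],[0,0,0,0,0,-10,0],[0,0,0,0,0,-10,0],[0,0,0,0,0,-10,0],[0,0,0,0,0,-8,0],[0,0,0,0,0,-5,0],[0,0,0,0,0,-3,0]]]' | sed -n 4,6p
python3 - <<'E'
from h import *
ctr=[]
for n in("top","scene"):
    z=np.load(n+".npz"); c=(z["K"],z["R"],z["t"]); im=z["im"].astype(int); B,G,R=[im[...,i] for i in range(3)]
    k,l,st,_=cv2.connectedComponentsWithStats(((G>1.4*R)&(G>1.25*B)&(G>40)).astype(np.uint8)); i=1+np.argmax(st[1:,4])
    cn=max(cv2.findContours((l==i).astype(np.uint8),0,1)[0],key=len)[:,0]
    W=np.array([onplane(c,u,v,.004)[:2]*1000 for u,v in cn],np.float32); r=cv2.minAreaRect(W); print(n,r,W.mean(0))
rel(514,-183,190)
E
```

```text
contact_force: [-0.5, 0.1, -6.5]
gripper_width: 0.218
gripper_force: 30.0
top ((514.1560668945312, -182.85008239746094), (257.5294189453125, 198.22476196289062), 14.286073684692383) [ 513.631  -182.9578]
scene ((515.1603393554688, -184.84552001953125), (257.8262939453125, 197.31771850585938), 14.19823932647705) [ 519.07623 -187.16853]
t 8.25 pos [463.5 170.  188.8] yaw 7.43 tilt [0.05 0.01] F [-0.5  0.1 -6.5] w 0.218 gf 30.0
tool shift [  4.4 356.6  -1.3]
```

```bash
python3 -m inch '[[[0,0,0,0,2,0,0],[0,0,0,0,4,0,0],[0,0,0,0,6,0,0],[0,0,0,0,8,0,0],[0,0,0,0,10,0,0],[0,0,0,0,12,0,0],[0,0,0,0,14,0,0],[0,0,0,0,14,0,0]]]' | sed -n 2,6p && python3 -m inch '[[[0,0,0,1,14,0,0],[0,0,0,1,14,0,0],[0,0,0,1,14,0,0],[0,0,0,1,14,0,0],[0,0,0,1,14,0,0],[0,0,0,0,14,0,0],[0,0,0,0,14,0,0],[0,0,0,0,14,0,0]]]' | sed -n 2,6p
python3 -c "
from h import *
rel(514.5,-183.5,190)"
```

```text
eef_pos: [0.4724, 0.099, 0.1878]
ee_rot: [[0.992, 0.129, -0.0], [0.129, -0.992, -0.0], [-0.0, 0.0, -1.0]]
contact_force: [0.3, -0.4, -5.9]
gripper_width: 0.217
gripper_force: 30.0
eef_pos: [0.4917, -0.0117, 0.1878]
ee_rot: [[0.992, 0.129, -0.0], [0.129, -0.992, -0.0], [-0.0, 0.0, -1.0]]
contact_force: [0.6, -0.7, -6.7]
gripper_width: 0.213
gripper_force: 30.0
t 9.58 pos [491.7 -11.7 187.8] yaw 7.39 tilt [-0.01 -0.01] F [ 0.6 -0.7 -6.7] w 0.213 gf 30.0
tool shift [  0.5 173.3  -2.2]
```

```bash
python3 -m inch '[[[0,0,0,0,14,0,0],[0,0,0,0,14,0,0],[0,0,0,0,14,0,0],[0,0,0,0,14,0,0],[0,0,0,0,14,0,0],[0,0,0,0,14,0,0],[0,0,0,0,14,0,0],[0,0,0,0,14,0,0]]]' | sed -n 2,6p && python3 -m inch '[[[0,0,0,0,14,0,0],[0,0,0,0,12,0,0],[0,0,0,0,10,0,0],[0,0,0,0,8,0,0],[0,0,0,0,7,0,0],[0,0,0,0,5,0,0],[0,0,0,0,4,0,0],[0,0,0,0,2,0,0]]]' | sed -n 2,6p && python3 -m inch '[[[0,0,-1,0,0,0,0],[0,0,-1.5,0,0,0,0],[0,0,-1.7,0,0,0,0],[0,0,-1.5,0,0,0,0],[0,0,-1,0,0,0,0],[0,0,0,0,0,0,0],[0,0,0,0,0,0,0]]]' >/dev/null
python3 -c "
from h import *
rel(514.5,-183.5,190)"
```

```text
eef_pos: [0.506, -0.1226, 0.1878]
ee_rot: [[0.992, 0.129, -0.0], [0.129, -0.992, 0.0], [-0.0, -0.0, -1.0]]
contact_force: [-0.5, -0.1, -6.5]
gripper_width: 0.215
gripper_force: 30.0
eef_pos: [0.5144, -0.1827, 0.1879]
ee_rot: [[0.992, 0.129, 0.0], [0.129, -0.992, 0.0], [0.0, -0.0, -1.0]]
contact_force: [-0.2, 1.1, -6.1]
gripper_width: 0.216
gripper_force: 30.0
t 11.5 pos [ 514.3 -182.2  187.9] yaw 14.12 tilt [-0.  0.] F [ 0.5 -0.1 -6.4] w 0.219 gf 30.0
tool shift [-0.1  1.3 -2.1]
```

```bash
python3 -m inch '[[[0,0,0,0,1,3,0],[0,0,0,0,0,6,0],[0,0,0,0,0,9,0],[0,0,0,0,0,12,0],[0,0,0,0,0,12,0],[0,0,0,0,0,12,0],[0,0,0,0,0,9,0],[0,0,0,0,0,6,0]]]' >/dev/null && python3 -m inch '[[[0,0,0,0,0,3,0],[0,0,0,0,0,2,0],[0,0,0,0,0,0,0],[0,0,0,0,0,0,0]]]' >/dev/null
python3 -c "
from h import *
rel(514.5,-183.5,107.9)
a,_=bot.snapshot('top'); b,_=bot.snapshot('scene'); o=np.zeros((600,780,3),np.uint8); o[:480,:390]=cv2.resize(a[200:360,320:450],(390,480)); o[:,390:]=cv2.resize(b[200:380,180:340],(390,439))[:600] if 0 else np.pad(cv2.resize(b[200:380,180:340],(390,439)),((0,161),(0,0),(0,0))); cv2.imwrite('pics/low.png',o)"
```

```text
t 12.5 pos [ 514.8 -183.5  114.2] yaw 14.13 tilt [ 0.03 -0.02] F [ 0.4  0.6 -6.2] w 0.219 gf 30.0
tool shift [-0.3 -0.1  6.3]
```

View pics/low.png

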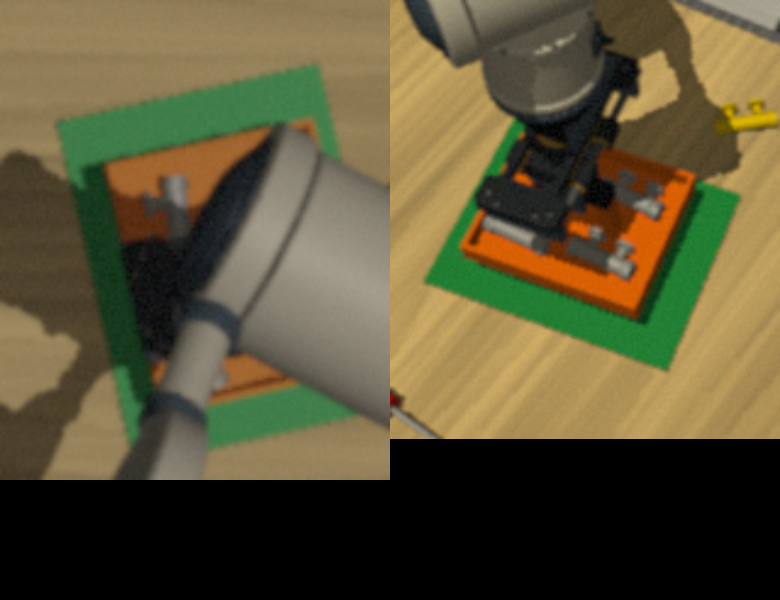

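The tray is hanging level and centred over the mat with about 6 mm to go. Now I'll lower it gently to contact.

```bash
python3 -m inch '[[[0,0,0,0,0,1,0],[0,0,0,0,0,1,0],[0,0,0,0,0,1,0],[0,0,0,0,0,1,0],[0,0,0,0,0,1,0],[0,0,0,0,0,0.5,0],[0,0,0,0,0,0,0],[0,0,0,0,0,0,0]]]' >/dev/null
python3 -c "
from h import *
rel(514.5,-183.5,107.9)"
```

```text
t 13.27 pos [ 514.5 -183.3  108.4] yaw 14.13 tilt [-0.  0.] F [-0.1 -0.1 -6.4] w 0.216 gf 30.0
tool shift [-0.1  0.1  0.5]
```

```bash
python3 -m inch '[[[0,0,0,0,0,0.4,0],[0,0,0,0,0,0.4,0],[0,0,0,0,0,0,0],[0,0,0,0,0,0,0]]]' >/dev/null
python3 -c "
from h import *
rel(514.5,-183.5,107.9)"
```

```text
t 13.6 pos [ 514.7 -183.4  107.9] yaw 14.13 tilt [ 0.02 -0.01] F [-1.5  0.7  1.7] w 0.218 gf 30.0
tool shift [-0.2  0.  -0. ]
```

The mat now carries the weight, so I'll release and rise straight up.

```bash
python3 -m inch '[[[0,0,0,0,0,0,0.3],[0,0,0,0,0,0,0.4],[0,0,0,0,0,0,0.6],[0,0,0,0,0,0,0.8],[0,0,0,0,0,0,1],[0,0,0,0,0,0,1],[0,0,0,0,0,0,1],[0,0,0,0,0,0,1]]]' >/dev/null && python3 -m inch '[[[0,0,0,0,0,-3,1],[0,0,0,0,0,-8,1],[0,0,0,0,0,-15,1],[0,0,0,0,0,-20,1],[0,0,0,0,0,-20,1],[0,0,0,0,0,-20,1],[0,0,0,0,0,-20,1],[0,0,0,0,0,-15,1]]]' >/dev/null && python3 -m inch '[[[0,0,0,-20,0,-5,1],[0,0,0,-30,0,0,1],[0,0,0,-30,0,0,1],[0,0,0,-20,0,0,1],[0,0,0,0,0,0,1],[0,0,0,0,0,0,1]]]' >/dev/null
python3 -c "
from h import *
rel(514.5,-183.5,200)
im,d=bot.snapshot('wrist'); cv2.imwrite('pics/w2.png',im); c=cam('scene'); s,ds=bot.snapshot('scene'); cv2.imwrite('pics/s2.png',s)"
```

```text
t 15.43 pos [ 417.1 -208.1  234.5] yaw 14.05 tilt [ 0.05 -0.03] F [1.  0.4 0.7] w 1.001 gf 0.0
tool shift [100.4  -0.2  34.6]
```

View pics/w2.png

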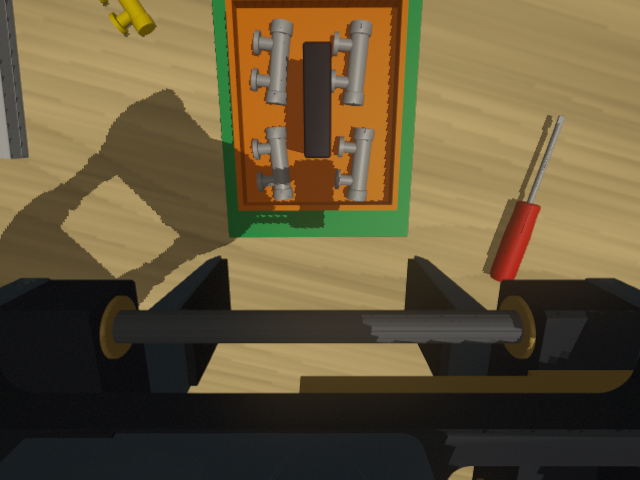

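View pics/s2.png

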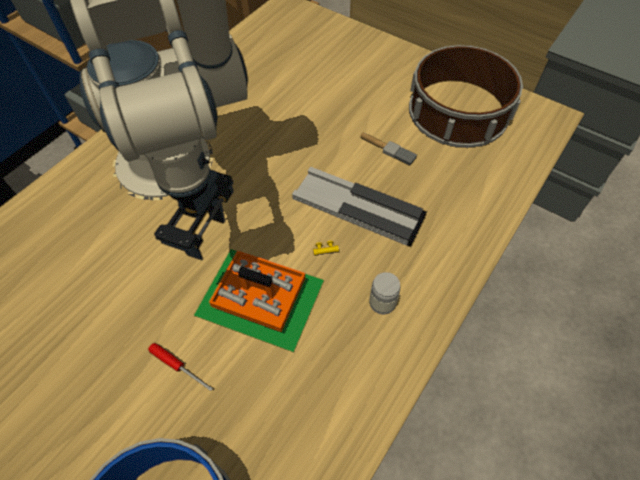

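The tray stands upright in the middle of the mat, at about (258,290) in the scene view, with all four lugs inside. The can, screwdriver, brush and yellow lug haven't moved, and the gripper is clear.

```bash
python3 -c "
from bench import bot
print(bot.job_done())"
```

```text
the job is handed in; nothing more can be done
None
```

The tray is upright in the middle of the green mat with all four lugs inside and the gripper clear of it, the bystanders were left where they were, and I handed the job in at about 15.5 s (no verdict was returned).

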